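# Set the long cell into the photometer's rotary holder and turn it into the light path

## Robot

A 6-joint arm with a two-finger parallel gripper is mounted at the origin on the work surface. World frame = base frame: x ahead of the robot, y to its left, z up, the work surface at z = 0. Lengths are in m, angles in degrees, forces in N, time in s.
With the tool pointing down it reaches from about 0.3 to 0.875 m from the base axis. Payload 6.4 kg.
Tool frame: the origin (TCP) lies at the centre of the arm's flange, where the gripper is bolted on; the fingertips stand 166 mm ahead of it and the grasp point (between the pads) lies 147 mm ahead of it; z points along the fingers, y is the direction in which the jaws open and shut (so a half turn about z gives the same grasp; the last joint's range is limited). The gripper opens to 88 mm and grips with 3 to 60 N. Pads are 18 mm wide; open, the fingers measure 123 mm over their backs; the gripper's body (75 mm by 187 mm) begins 45 mm behind the grasp point.
Start: joints at [-85.904, 10.359, 92.074, -0, 77.567, -11.82], TCP at [0.158, -0.553, 0.405] pointing down, gripper open.
Joint ranges: [-171.53, 171.53], [-51.25, 118.39], [17.06, 147.69], [-65.23, 245.23], [0, 150.52], [-178.68, 178.68]. Speed limits (degrees/s): [147.25, 147.25, 172.46, 180, 180, 180].

## Interface

Orientations are given as a 3x3 rotation matrix whose columns are the frame's x, y, z axes.
In Python, from cell import robot, eyes, models gives the robot as it stands. The module is installed in compiled form; this text tells all that it offers.
- The arm moves only by the shell command python3 -m inch 'ROWS'. ROWS is JSON, a list of rows, each a list of 3 entries, a list of its own where there are three numbers: the turn, a rotation vector about the tool's x, y, z in degrees, then the shift along the tool's x, y, z in m, then the opening, from 0 (shut) to 1 (fully open). In form: [[[wx, wy, wz], [tx, ty, tz], grip], ...]. A call has 1 to 10 rows; each row shifts and turns the commanded pose from where the row before left it, along the tool's axes as they then stand; what a row does not reach is not made up. A row lasts 1/12 s, in which the tool goes at most 41.7 mm and 7.16 degrees, less where a joint would pass 70% of its speed; a pose out of reach is approached as far as the arm can. A call with a gripper value outside its range is refused whole. The fingers move at their own pace and stop on an object; the grip force is fixed at half the most. Time passes only in rows, so rows that do not move let the fingers close. It gives the time, the measured TCP pose, the force and the opening at its end, in the units of the state.
- robot.sense(): the state, without advancing time (a new reading comes with each control period).
- eyes.grab_frame(name): name is "side" or "top" or "wrist"; returns (picture, depth): 400x640x3 uint8, blue, green, red; 400x640 float32, m along the optical axis (not along the pixel's ray), 0 where there is no reading.
- eyes.camera_model(name): a dict with "camera_matrix" (3x3 intrinsics, pixels), "k1" (the pictures are not rectified: a ray, as slopes to the right and down, at radius r is drawn at 1 + k1 r^2 times it, then the intrinsics apply), "R" (3x3) and "t" (3): a world point X has camera coordinates R X + t. Camera axes: x right, y down, z forward; pixel columns grow to the right and rows downward; lengths in m; the calibration is good to about 2 mm. A picture is of the moment at which its call begins: read the wrist's pose just before it. camera_model takes no time and is no camera call; for the wrist camera it gives the pose at the moment of the call.
- robot.sign_off(): hands the job in, once; it reports no verdict.
Trained networks look in the newest picture that a camera, given by its name, has taken for a name from the list of things; names that differ only in an ending like _2 or _b are one class to them, and where a whole thing is asked for, a point or a joint stands for the part that bears it (a point fixed in the world has none). Each returns a list of dicts, best first, with "confidence" (0 to 1); they miss things now and then, are a little off and sometimes report something else, mostly with a low value. They report only what shows in the picture. A call takes as long as a camera call. They do not tell look-alikes from the thing itself.
- models.find_in(query, camera): "point" ([column, row] in pixels, amid what is visible of it).
- models.masks_of(query, camera): "region" (400x640 bool, what is visible of it) and "point" ([column, row] in pixels, amid what is visible of it).
- models.landmark_of(query, camera): "point" ([column, row] in pixels: a listed point, or the origin of a listed thing).
The state is a dict: "time": time; "joints": joint angles; "joint_vel": joint speeds; "tau": joint torques, N m; "eef_pos": TCP position; "ee_rot": TCP orientation; "force": force on the tool from outside, world axes, zero at the start; "ft_torque": the same for the moment, N m; "gripper_width": finger opening in m.
Only numpy, scipy, OpenCV 4.12 (cv2) and the standard library are available. Lean on these libraries where they do the work, as an engineer would, in place of code of your own. Each camera call takes 0.05 s, during which the arm holds its last target.

## Task

Take the long stoppered glass cell out of its stand and, feeling gently for the pocket of the photometer's rotary holder, seat it fully home, upright. Then turn cell and holder clockwise into line with the light path, where the holder has its stop, so that the cell's two clear end windows squarely face the lamp and the detector, and let go. It is glass: never press it hard against the photometer, and leave the other glassware where it stands.

Things in the scene. Friction and masses are not known exactly. Their poses are not given: they have to be found in the camera images.
- cell_mid (a point): The long glass cell: stoppered upright block 30 mm long (its x), 14 mm wide (y), 72 mm tall (z up), 60 g. This point is its centre, 36 mm above its underside. Its broad sides are frosted; its two narrow ends (+x, -x) are the clear windows. The top 12 mm are the white stopper (top 8 mm: a 10 mm round stub). Grip across the 14 mm width, high on the glass, more than 24 mm above the underside.
- cell_foot (a point): Centre of the long cell's flat underside. At the start the cell stands 12 mm deep in a slot of the stand; at the end its lowest 18 mm are in the holder's pocket, where the fingers cannot go.
- stand: Fixed white block 60 x 130 x 20 mm (x, y, z), origin under its centre; two equal slots 32 mm (x) by 16 mm (y), 12 mm deep, centred at y = -40 mm and +40 mm. The long cell stands in one, the short cell in the other; which is which varies.
- short_cell_mid (a point): The other cell, to be left alone: square 14 x 14 mm and 52 mm tall with its stopper, in the other slot of the stand. This point is its centre, 26 mm above its underside.
- photometer: Fixed open photometer: grey base plate 130 x 210 x 25 mm (x, y, z), origin under its centre. White lamp and detector housings, 66 x 42 mm, up to 105 mm high, stand on it at y = +78 and -78 mm (inner faces at 57 mm). Between them is the rotary holder: an aluminium block 38 x 56 mm on a black turntable 80 mm across, turning about the vertical axis through the origin.
- holder_top (a point): Point on the holder's turning axis, level with the top of its aluminium block, 58 mm above the table; its axes are the photometer's and do not turn. The pocket in the block's middle is 31.6 x 15.6 mm (long way along the block's 56 mm), floor 40 mm above the table, so the long cell has 0.8 mm to spare on each side; its mouth, the top 3 mm, widens evenly to 34.6 x 18.6 mm.
- pocket_floor (a point): Point on the turning axis at the pocket's floor, axes as the photometer's. The pocket's angle is not measured: at the start its long way stands 23 to 80 degrees (0.4 to 1.4 rad) counter-clockwise, from above, of the light path. See it by camera, or feel for it by setting the cell down lightly at one angle after another: at the right one it sinks in. Everything there is rigid.
- light_path (a point): Point of the light path on the turning axis, 80 mm above the table. Light runs along this point's y axis (the photometer's y). The holder turns against 0.05 N m of friction and stays where left. Turned clockwise (from above) by the cell, it meets its stop as the cell is square to the light; a rubber bush under the block then yields 1 degree per 0.09 N m. The cell has 3 degrees of play in the pocket.
- flask: Clear stoppered flask, 60 mm diameter, 118 mm tall, origin under its centre; a bystander on the table.
- amber: Amber bottle, 72 mm diameter, 170 mm tall, origin under its centre; a bystander on the table.
- beaker: Glass beaker, 70 mm diameter, 85 mm tall, origin under its centre; a bystander on the table.
There are look-alikes about, which are no part of the job. What is shaped like the stand but orange or red is not meant.

How it is judged (in metres and radians):
On the way, in this order (a step that is already met when the one before it is completed fails the run):
1. the long cell is lifted clear of its stand (z of cell_mid in the frame of stand above 0.065 m), for 0.1 s.
2. the long cell stands fully home in the holder's pocket (z of cell_mid in the frame of photometer below 0.0785 m and horizontal distance between cell_mid and holder_top below 0.005 m and angle between cell_mid's own z axis and vertical below 0.09 rad), for 0.2 s.
At the end, for the whole second after the job is handed in: The long cell stands upright (within 3.4 degrees), fully home in the holder's pocket (underside within 2.5 mm of the pocket floor, centre within 4 mm of the turning axis), its long axis within 4.6 degrees (0.08 rad) of the light path, either way round, at rest and released (z of cell_mid in the frame of photometer below 0.0785 m and horizontal distance between cell_mid and holder_top below 0.004 m and angle between cell_mid's own z axis and vertical below 0.06 rad and angle between the x axis of cell_mid and the y axis of photometer, either way round below 0.08 rad and linear speed of cell below 0.01 m/s and contact force between the fingers and cell below 0.1 N); the robot touches nothing.
It fails at once if the long cell is pressed against the photometer or its holder with more than 30 N (contact force between cell and photometer above 30 N).
It fails at once if the short cell is moved more than 20 mm (distance of short_cell_mid from where it was at the start of the episode above 0.02 m).
It fails at once if the flask, the bottle or the beaker is moved more than 30 mm (distance of any of flask, amber, beaker from where it was at the start of the episode above 0.03 m).
It also fails if it takes over 72 s, if anything falls off the work surface, if the arm or the gripper's body presses on something with over 40 N, if the wrist force passes 120 N, or if a joint passes its speed limit or range.

## Working session

There is one attempt and no reset: what is moved stays moved. The work goes in short steps, Python scripts to look and compute and a shell command to move; the robot and the scene stay as the last step left them, time stands still between calls to the robot, and variables do not carry over. Pictures are saved under pics/ and viewed, and the job is handed in when it is done.

```bash
mkdir -p pics; cat > h.py <<'E'
import numpy as np, cv2
from cell import robot, eyes, models
def ray(cm,px):
    K=np.array(cm["camera_matrix"]);k1=cm["k1"]
    d=np.array([(px[0]-K[0,2])/K[0,0],(px[1]-K[1,2])/K[1,1]]);u=d.copy()
    for _ in range(20): u=d/(1+k1*(u@u))
    return np.array([u[0],u[1],1.0])
def at_depth(cm,px,z):
    R=np.array(cm["R"]);t=np.array(cm["t"]);return R.T@(ray(cm,px)*z-t)
def at_z(cm,px,h):
    R=np.array(cm["R"]);t=np.array(cm["t"]);d=R.T@ray(cm,px);c=-R.T@t
    return c+d*(h-c[2])/d[2]
def proj(cm,X):
    K=np.array(cm["camera_matrix"]);p=np.array(cm["R"])@np.asarray(X)+np.array(cm["t"])
    u=p[:2]/p[2];u=u*(1+cm["k1"]*(u@u));return K[:2,:2]@u+K[:2,2]
def cloud(cm,depth):
    h,w=depth.shape;K=np.array(cm["camera_matrix"])
    uu,vv=np.meshgrid(np.arange(w),np.arange(h))
    d=np.stack([(uu-K[0,2])/K[0,0],(vv-K[1,2])/K[1,1]],-1);u=d.copy()
    for _ in range(20): u=d/(1+cm["k1"]*(u**2).sum(-1,keepdims=True))
    P=np.concatenate([u,np.ones((h,w,1))],-1)*depth[...,None]
    return (P-np.array(cm["t"]))@np.array(cm["R"])
E
python3 - <<'E'
from h import *
s=robot.sense();print(s)
for n in("top","side","wrist"):
    im,d=eyes.grab_frame(n);cm=eyes.camera_model(n)
    cv2.imwrite(f"pics/{n}0.png",im);np.savez(f"pics/{n}0.npz",im=im,d=d,R=cm["R"],t=cm["t"])
    print(n,np.round(-np.array(cm["R"]).T@np.array(cm["t"]),3),np.round(cm["R"],2).tolist(),cm["camera_matrix"],cm["k1"])
    for q in("cell_mid","stand","photometer","holder_top","short_cell_mid","flask","amber","beaker"):
        for r in models.landmark_of(q,n)[:2]:
            p=r["point"];
            print(n,q,round(r["confidence"],2),np.round(p,1),{"cell_mid":None}.get(q,np.round(at_z(cm,p,0.058 if q=="holder_top" else 0.034 if 'short' in q else 0),3)), np.round(at_z(cm,p,0.044),3))
print(robot.sense()["time"])
E
```

```text
{'time': 0.0, 'joints': array([-8.59035957e+01,  1.04014246e+01,  9.21308133e+01,  1.91949248e-03,
        7.75679389e+01, -1.18214261e+01]), 'joint_vel': array([ 0.14273907, -0.01606864, -0.01220688, -0.02379075,  0.06937921,
       -0.02493071]), 'tau': array([-1.95864368e-04, -4.33870697e+01, -3.41847968e+01,  7.01191183e-02,
        3.84988147e-02, -1.28682241e-04]), 'eef_pos': array([ 0.15768939, -0.55269634,  0.4038216 ]), 'ee_rot': array([[ 9.61658011e-01,  2.74251457e-01, -9.22653206e-05],
       [ 2.74251195e-01, -9.61656505e-01,  1.74628395e-03],
       [ 3.90193373e-04, -1.70463183e-03, -9.99998471e-01]]), 'force': array([ 0.13272116, -0.06706189, -0.14888315]), 'ft_torque': array([-0.02986334, -0.00047346,  0.02688605]), 'gripper_width': 0.08794680259788792}
top [ 0.39  -0.192  1.183] [[0.01, -1.0, -0.02], [-1.0, -0.01, -0.09], [0.09, 0.02, -1.0]] [[422.14690744   0.         318.61428111]
 [  0.         422.14690744 199.6452013 ]
 [  0.           0.           1.        ]] 0.023939132869599956
top cell_mid 0.52 [326.6 180.9] None [ 0.544 -0.194  0.044]
top stand 0.89 [369.
[... 1429 characters left out ...]
rt_cell_mid 0.27 [291.2 204.6] [ 0.548 -0.201  0.034] [ 0.544 -0.19   0.044]
side flask 0.66 [341.1 289. ] [ 0.369 -0.006  0.   ] [0.361 0.03  0.044]
side amber 0.71 [176.9 259.4] [ 0.749  0.019 -0.   ] [0.719 0.053 0.044]
side beaker 0.92 [197.2 214.2] [ 0.781 -0.135  0.   ] [ 0.748 -0.092  0.044]
wrist [ 0.238 -0.532  0.386] [[0.27, -0.96, 0.0], [-0.91, -0.26, 0.32], [-0.31, -0.09, -0.95]] [[340.10105697   0.         320.84243305]
 [  0.         340.10105697 200.20511348]
 [  0.           0.           1.        ]] -0.0675684026702503
wrist stand 0.97 [117.8  96.5] [ 0.168 -0.317  0.   ] [ 0.176 -0.341  0.044]
wrist stand 0.78 [416.3   2.4] [ 0.346 -0.604  0.   ] [ 0.333 -0.595  0.044]
1.35
```

View pics/top0.png

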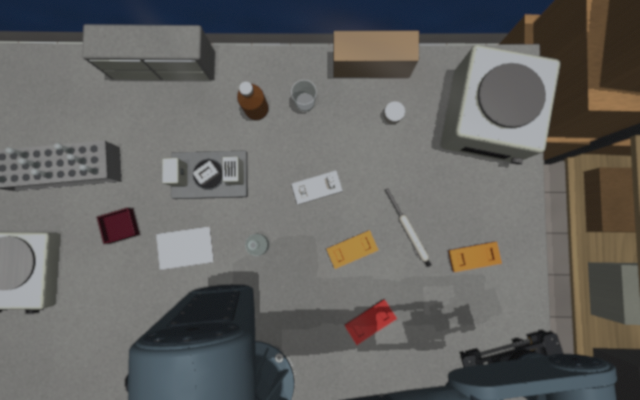

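View pics/side0.png

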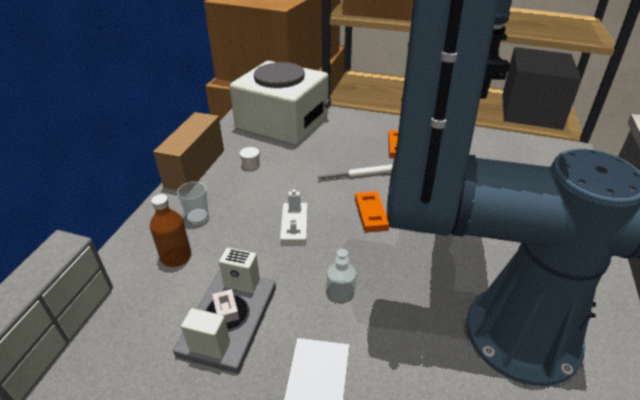

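```bash
python3 - <<'E'
import cv2
im=cv2.imread("pics/top0.png");cv2.imwrite("pics/topc.png",cv2.resize(im[120:250,120:360],(792,429),interpolation=cv2.INTER_CUBIC))
im=cv2.imread("pics/side0.png");cv2.imwrite("pics/sidec.png",cv2.resize(im[170:370,160:360],(600,600),interpolation=cv2.INTER_CUBIC))
E
```

```text
(no output)
```

View pics/topc.png

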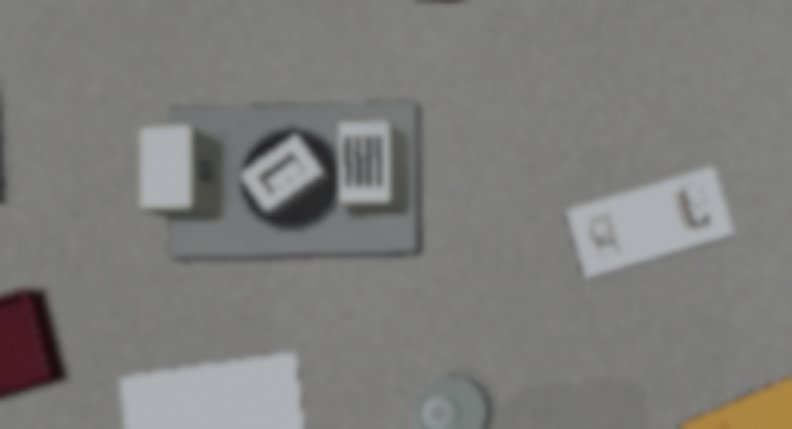

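View pics/sidec.png

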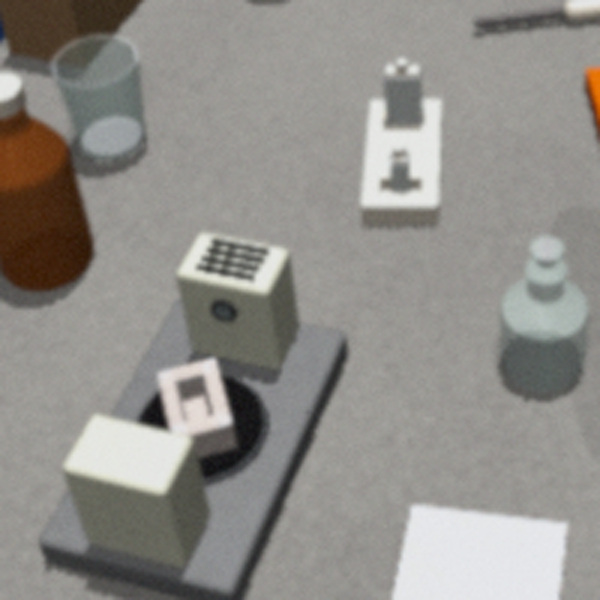

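The top and side pictures agree. The white stand is near (0.53, -0.16), with the long cell in its far slot (side pixel 292,200) and the short cell in the near slot. The holder is near (0.575, 0.14), and its pocket is roughly 40° counter-clockwise of the light path. I'll move above the long cell for a closer look.

```bash
python3 -m inch '[[[0,0,0],[0.036,-0.018,0.004],1],[[0,0,0],[0.036,-0.018,0.004],1],[[0,0,0],[0.036,-0.018,0.004],1],[[0,0,0],[0.036,-0.018,0.004],1],[[0,0,0],[0.036,-0.018,0.004],1],[[0,0,0],[0.036,-0.018,0.004],1],[[0,0,0],[0.036,-0.018,0.004],1],[[0,0,0],[0.036,-0.018,0.004],1],[[0,0,0],[0.036,-0.018,0.004],1],[[0,0,0],[0.036,-0.018,0.004],1]]'
python3 -m inch '[[[0,0,0],[0.036,-0.018,0.004],1],[[0,0,0],[0.036,-0.018,0.004],1],[[0,0,0],[0.036,-0.018,0.004],1],[[0,0,0],[0,0,0],1]]'
cat > look.py <<'E'
import sys
from h import *
n=sys.argv[1];tag=sys.argv[2]
s=robot.sense();cm=eyes.camera_model(n);im,d=eyes.grab_frame(n)
cv2.imwrite(f"pics/{tag}.png",im);np.savez(f"pics/{tag}.npz",im=im,d=d,R=cm["R"],t=cm["t"])
import pickle;pickle.dump(dict(cm=cm,im=im,d=d,s=s),open(f"pics/{tag}.pkl","wb"))
print("t",s["time"],"eef",np.round(s["eef_pos"],4),"rot",np.round(s["ee_rot"],4).tolist(),"F",np.round(s["force"],2),"M",np.round(s["ft_torque"],3),"w",s["gripper_width"])
for q in sys.argv[3:]:
    for r in models.landmark_of(q,n)[:2]: print(q,round(r["confidence"],2),np.round(r["point"],1))
E
python3 look.py wrist w1 cell_mid short_cell_mid stand
```

```text
time: 2.18
eef_pos: [0.4557, -0.2795, 0.3648]
ee_rot: [[0.962, 0.274, 0.001], [0.274, -0.962, -0.001], [0.0, 0.001, -1.0]]
force: [1.1, -0.4, 0.5]
gripper_width: 0.0883
time: 2.52
eef_pos: [0.547, -0.1947, 0.352]
ee_rot: [[0.96, 0.279, 0.001], [0.279, -0.96, 0.002], [0.002, -0.002, -1.0]]
force: [-1.1, -0.1, -0.2]
gripper_width: 0.0879
t 2.5167 eef [ 0.547  -0.1947  0.352 ] rot [[0.9602, 0.2795, 0.0013], [0.2795, -0.9602, 0.0021], [0.0018, -0.0017, -1.0]] F [-1.08 -0.14 -0.2 ] M [-0.     0.019 -0.007] w 0.08791303093017915
cell_mid 0.69 [331.3 194.4]
short_cell_mid 0.84 [240.8 192.4]
stand 0.86 [293.8 178.3]
stand 0.82 [333.  334.4]
```

View pics/w1.png

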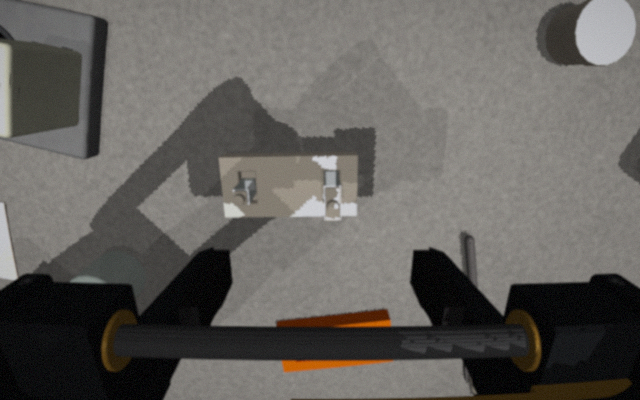

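The wrist view shows the white stand at about (290,187). The long cell's stoppered top is near (333,200) and the short cell near (243,188). Next I'll fit the stand and the cell metrically.

```bash
cat > m1.py <<'E'
import pickle
from h import *
D=pickle.load(open("pics/w1.pkl","rb"));cm=D["cm"];P=cloud(cm,D["d"]);s=D["s"]
print("tip axis px",[np.round(proj(cm,s["eef_pos"]+s["ee_rot"][:,2]*l)) for l in (.147,.166,.3)])
z=P[...,2]
sub=np.zeros(z.shape,bool);sub[145:230,205:370]=1
m=sub&(np.abs(z-0.02)<0.006)
ys,xs=np.nonzero(m);print(len(xs),np.median(z[m]), "table",np.median(z[100:140,200:360]))
xy=P[m][:,:2].astype(np.float32);r=cv2.minAreaRect(xy*1000);print("stand rect mm",r)
c=sub&(z>0.035);q=P[c];print(len(q))
n,l=cv2.connectedComponents(c.astype(np.uint8))
for i in range(1,n):
    k=l==i
    if k.sum()>15:
        vs,us=np.nonzero(k);print(i,k.sum(),us.min(),us.max(),vs.min(),vs.max(),"zmax",z[k].max(),"xy mean",P[k].mean(0))
im=D["im"][140:235,200:375];cv2.imwrite("pics/w1c.png",cv2.resize(im,None,fx=4.5,fy=4.5,interpolation=cv2.INTER_CUBIC))
E
python3 m1.py
```

```text
tip axis px [array([317., 286.]), array([317., 264.]), array([318., 187.])]
6970 0.02106260777367905 table 0.0009704383934338558
stand rect mm ((530.2454223632812, -169.017333984375), (60.84737014770508, 130.04566955566406), 17.030397415161133)
1201
15 776 323 340 175 220 zmax 0.33316453293893117 xy mean [ 0.54708532 -0.20547659  0.07090041]
17 381 233 252 185 206 zmax 0.33316453293893117 xy mean [ 0.52294353 -0.13299733  0.05507386]
```

View pics/w1c.png

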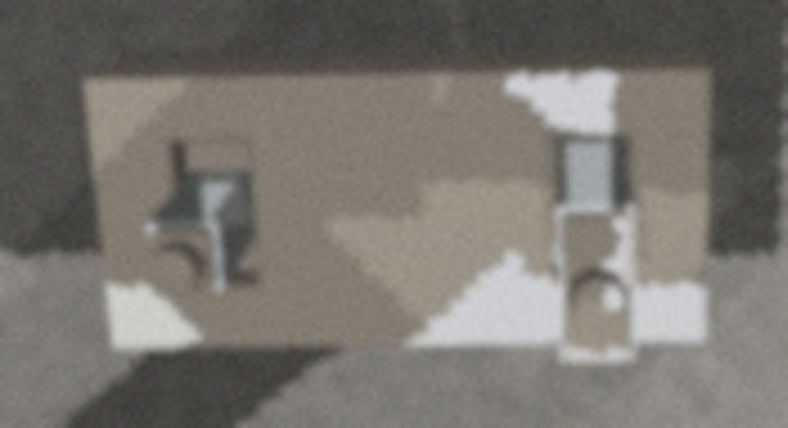

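```bash
cat > m2.py <<'E'
import pickle
from h import *
D=pickle.load(open("pics/w1.pkl","rb"));cm=D["cm"];s=D["s"]
f=lambda x,y:(x/4.5+200-0.39,y/4.5+140-.39)
print("stub",at_z(cm,f(598,298),.080))
# glass body top edge z .072 / corners of stopper block z=.072
for c in [(557,358),(636,358),(553,208),(636,206)]: print(at_z(cm,f(*c),.072))
# stand corners z .02
C=[at_z(cm,f(*c),.02) for c in [(84,76),(711,68),(708,346),(108,348)]]
print(np.round(C,4),np.mean(C,0))
e=C[1]-C[0];g=C[2]-C[3];print(np.degrees(np.arctan2(e[0],-e[1])),np.degrees(np.arctan2(g[0],-g[1])),np.linalg.norm(e),np.linalg.norm(g))
print("tool yaw",np.degrees(np.arctan2(s["ee_rot"][1,0],s["ee_rot"][0,0])))
E
python3 m2.py
```

```text
stub [ 0.54336959 -0.20698783  0.08      ]
[ 0.52745755 -0.20423391  0.072     ]
[ 0.531514 -0.218151  0.072   ]
[ 0.55470892 -0.19547078  0.072     ]
[ 0.55919139 -0.20950528  0.072     ]
[[ 0.5405 -0.0981  0.02  ]
 [ 0.5785 -0.2228  0.02  ]
 [ 0.5197 -0.2415  0.02  ]
 [ 0.4821 -0.1147  0.02  ]] [ 0.53019508 -0.1692632   0.02      ]
16.904418549716144 16.506853503758045 0.13041866877435707 0.13223979989385207
tool yaw 16.22764837674791
```

```bash
python3 -m inch '[[[0,0,-0.7],[-0.0035,0.0055,0.025],0.5],[[0,0,0],[-0.0035,0.0055,0.025],0.5],[[0,0,0],[0,0,0.025],0.5],[[0,0,0],[0,0,0],0.5],[[0,0,0],[0,0,0],0.5]]'
python3 look.py wrist w2; python3 - <<'E'
from cell import robot
import numpy as np
s=robot.sense();print(s["time"],s["eef_pos"],s["joint_vel"],np.degrees(np.arctan2(s["ee_rot"][1,0],s["ee_rot"][0,0])))
E
```

```text
time: 3.13
eef_pos: [0.5387, -0.2131, 0.277]
ee_rot: [[0.959, 0.284, -0.003], [0.284, -0.959, 0.002], [-0.002, -0.002, -1.0]]
force: [0.1, -1.0, 0.7]
gripper_width: 0.0569
t 3.1333 eef [ 0.5387 -0.2131  0.277 ] rot [[0.9589, 0.2837, -0.0026], [0.2837, -0.9589, 0.0016], [-0.002, -0.0023, -1.0]] F [ 0.1  -1.03  0.73] M [-0.004 -0.013  0.004] w 0.05692820154750269
3.1833 [ 0.5395857  -0.2132165   0.27856091] [ 0.88252548 -1.27229431 -1.5162716   0.04149683 -0.23206483  0.09951336] 16.51451149893167
```

View pics/w2.png

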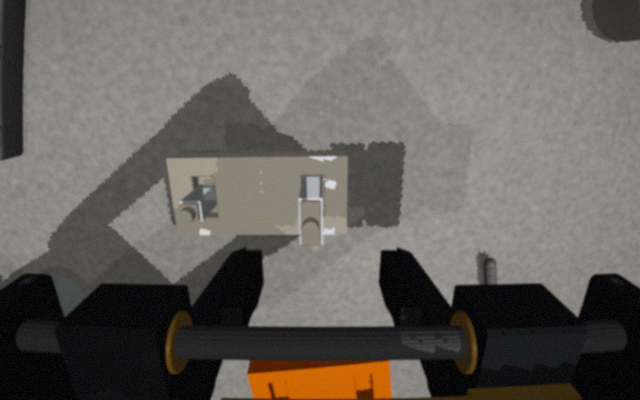

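```bash
python3 - <<'E'
import pickle
from h import *
D=pickle.load(open("pics/w2.pkl","rb"));cm=D["cm"];s=D["s"]
for X in [(0.543,-0.207,.08),(0.543,-0.207,.06)]: print(proj(cm,X))
a=s["eef_pos"];z=s["ee_rot"][:,2]
for l in (.147,.166,.197): print(l,proj(cm,a+z*l))
cv2.imwrite("pics/w2c.png",cv2.resize(D["im"][150:330,220:460],(720,540)))
E
```

```text
[310.08901669 227.53003931]
[311.06156126 214.78159476]
0.147 [316.60842519 285.90037404]
0.166 [316.99093161 264.30222744]
0.197 [317.46810082 237.47831985]
```

View pics/w2c.png

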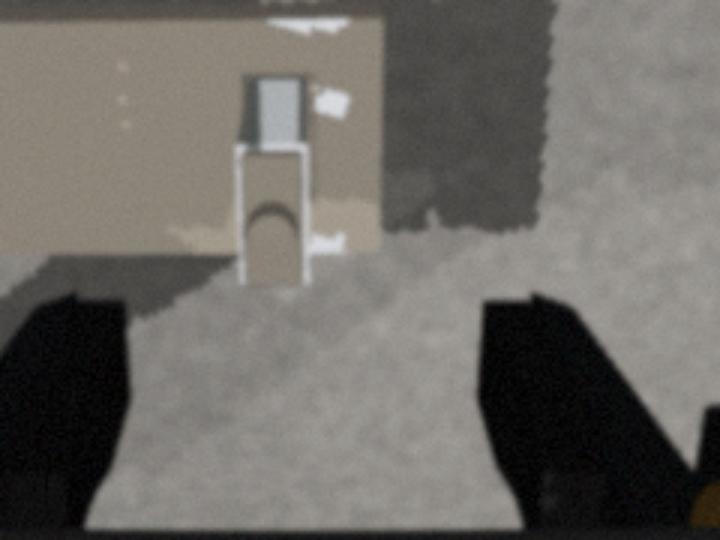

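The cell top sits where the fit predicted, at (310,228). I'll descend and grip.

```bash
python3 -m inch '[[[0,0,-0.3],[0.004,-0.0044,0.018],0.45],[[0,0,0],[0,0,0.02],0.45],[[0,0,0],[0,0,0.02],0.45],[[0,0,0],[0,0,0.018],0.45],[[0,0,0],[0,0,0],0.45],[[0,0,0],[0,0,0],0.45],[[0,0,0],[0,0,0],0.45]]'
python3 look.py wrist w3
```

```text
time: 3.77
eef_pos: [0.5434, -0.2075, 0.204]
ee_rot: [[0.957, 0.291, 0.003], [0.291, -0.957, -0.002], [0.002, 0.003, -1.0]]
force: [-0.3, -0.4, 0.2]
gripper_width: 0.0394
t 3.7667 eef [ 0.5434 -0.2075  0.204 ] rot [[0.9568, 0.2908, 0.0028], [0.2908, -0.9568, -0.0018], [0.0022, 0.0025, -1.0]] F [-0.34 -0.42  0.19] M [ 0.023 -0.013  0.057] w 0.03940286362763764
```

View pics/w3.png

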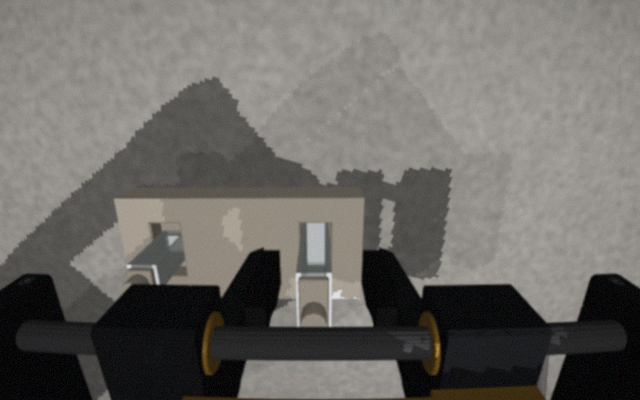

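The cell (315,290) stands centred between the fingers. Closing.

```bash
python3 -m inch '[[[0,0,0],[0,0,0.002],0.3],[[0,0,0],[0,0,0],0.15],[[0,0,0],[0,0,0],0],[[0,0,0],[0,0,0],0],[[0,0,0],[0,0,0],0],[[0,0,0],[0,0,0],0],[[0,0,0],[0,0,0],0],[[0,0,0],[0,0,0],0]]'
python3 look.py wrist w4
```

```text
time: 4.48
eef_pos: [0.5426, -0.2066, 0.2]
ee_rot: [[0.957, 0.291, 0.0], [0.291, -0.957, 0.0], [0.0, -0.0, -1.0]]
force: [-1.6, 2.3, 3.8]
gripper_width: 0.0138
t 4.4833 eef [ 0.5426 -0.2066  0.2   ] rot [[0.9567, 0.2911, 0.0], [0.2911, -0.9567, 0.0002], [0.0001, -0.0002, -1.0]] F [-1.62  2.3   3.83] M [0.428 0.189 0.029] w 0.013845412356597937
```

Gripped at 13.8 mm. Lifting straight up.

```bash
python3 -m inch '[[[0,0,0],[0,0,-0.005],0],[[0,0,0],[0,0,-0.01],0],[[0,0,0],[0,0,-0.02],0],[[0,0,0],[0,0,-0.03],0],[[0,0,0],[0,0,-0.035],0],[[0,0,0],[0,0,-0.035],0],[[0,0,0],[0,0,-0.015],0],[[0,0,0],[0,0,0],0],[[0,0,0],[0,0,0],0],[[0,0,0],[0,0,0],0]]'
python3 look.py wrist w5;python3 look.py side s5; python3 look.py top t5 photometer
```

```text
time: 5.37
eef_pos: [0.542, -0.2065, 0.3484]
ee_rot: [[0.957, 0.291, -0.002], [0.291, -0.957, 0.001], [-0.001, -0.001, -1.0]]
force: [-0.3, 1.1, -1.3]
gripper_width: 0.0137
t 5.3667 eef [ 0.542  -0.2065  0.3484] rot [[0.9568, 0.2909, -0.0018], [0.2909, -0.9568, 0.001], [-0.0014, -0.0014, -1.0]] F [-0.25  1.07 -1.33] M [0.004 0.032 0.025] w 0.013719868149557486
t 5.4167 eef [ 0.5419 -0.2065  0.3478] rot [[0.9568, 0.2908, -0.0028], [0.2909, -0.9568, 0.0017], [-0.0022, -0.0024, -1.0]] F [-0.29 -0.58 -1.03] M [ 0.033  0.058 -0.023] w 0.013907004284505501
t 5.4667 eef [ 0.5419 -0.2065  0.3476] rot [[0.9568, 0.2908, -0.0032], [0.2909, -0.9568, 0.0019], [-0.0025, -0.0028, -1.0]] F [-0.03  0.53 -0.55] M [ 0.03   0.002 -0.015] w 0.013614258963036087
photometer 0.67 [207.7 173.2]
```

View pics/w5.png

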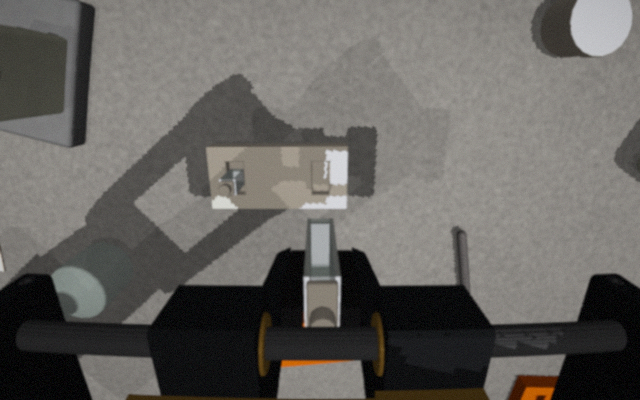

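View pics/s5.png

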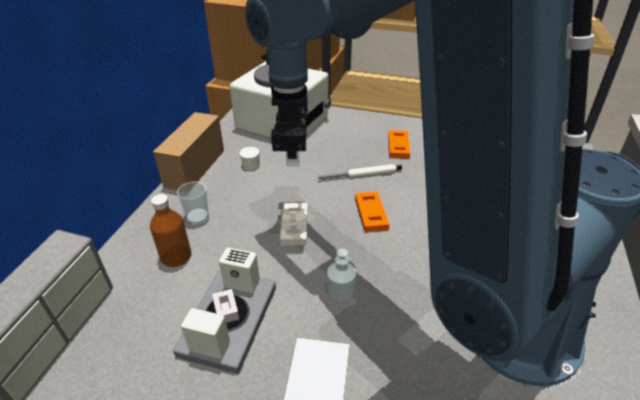

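The cell is lifted clear and upright in the grip, and the short cell stayed put. Now I'll measure the photometer pose and the holder angle from the first top picture, and the cell's place in the hand from the wrist picture.

```bash
cat > m3.py <<'E'
import pickle
from h import *
for tag in("t5","s5"):
    D=pickle.load(open(f"pics/{tag}.pkl","rb"));cm=D["cm"];P=cloud(cm,D["d"]);z=P[...,2]
    near=(np.hypot(P[...,0]-.57,P[...,1]-.135)<.16)
    m=near&(np.abs(z-.025)<.008)
    m=cv2.morphologyEx(m.astype(np.uint8),cv2.MORPH_OPEN,np.ones((3,3)))>0
    print(tag,"plate",m.sum(),np.median(z[m]),cv2.minAreaRect((P[m][:,:2]*1000).astype(np.float32)))
    for lo,hi in((.05,.066),(.095,.115)):
        k=near&(z>lo)&(z<hi)
        n,l,st,_=cv2.connectedComponentsWithStats(k.astype(np.uint8))
        for i in range(1,n):
            if st[i,4]>60: 
                q=P[l==i];print(lo,st[i],np.round(q.mean(0),4),cv2.minAreaRect((q[:,:2]*1000).astype(np.float32)))
E
python3 m3.py
python3 - <<'E'
import pickle
from h import *
D=pickle.load(open("pics/w5.pkl","rb"));cm=D["cm"];s=D["s"];R=s["ee_rot"];p=s["eef_pos"]
for X in [(.015,-.007,.193),(.015,.007,.193),(.015,-.007,.129),(.015,.007,.129)]: print(X,proj(cm,p+R@np.array(X)))
cv2.imwrite("pics/w5c.png",cv2.resize(D["im"][200:350,240:400],(640,600),interpolation=cv2.INTER_CUBIC))
D=pickle.load(open("pics/t5.pkl","rb"))
cv2.imwrite("pics/t5c.png",cv2.resize(D["im"][140:210,160:260],(800,560),interpolation=cv2.INTER_CUBIC))
E
```

```text
t5 plate 1817 0.025656361077757824 ((563.4457397460938, 133.94871520996094), (130.34555053710938, 208.92977905273438), 1.443649172782898)
0.05 [193 161  25  23 257] [0.5637 0.1337 0.0578] ((563.9603881835938, 133.89932250976562), (39.5069694519043, 56.36183166503906), 34.38323211669922)
0.095 [222 156  17  26 427] [0.5658 0.0558 0.1052] ((566.6448974609375, 56.50640106201172), (66.42678833007812, 43.27378463745117), 2.695683240890503)
0.095 [163 158  17  26 426] [0.5601 0.209  0.1049] ((560.803466796875, 209.7147979736328), (65.60269165039062, 41.16323471069336), 1.4279488325119019)
s5 plate 2981 0.02461719769627231 ((562.3486328125, 136.9188232421875), (132.04701232910156, 210.4567108154297), 2.3640949726104736)
0.05 [222 267  37  19 206] [0.5569 0.0738 0.0583] ((556.7086181640625, 72.74861145019531), (74.72925567626953, 33.324161529541016), 31.348438262939453)
0.05 [212 289  26  28 414] [0.5625 0.1368 0.0567] ((563.6769409179688, 136.55670166015625), (38.61515808105469, 60.798091888427734), 35.73430633544922)
0.05 [186 331  43  22 218] [0.5464 0.228  0.0581] ((549.5018920898438, 228.59190368652344), (72.33079528808594, 35.41575241088867), 35.417449951171875)
0.095 [219 247  38  24 618] [0.5628 0.062  0.1041] ((565.3348388671875, 59.33452224731445), (43.954193115234375, 67.46839904785156), 89.99817657470703)
0.095 [181 308  44  30 869] [0.5581 0.2174 0.1038] ((559.610595703125, 214.84072875976562), (67.45360565185547, 42.74699783325195), 1.2798407077789307)
(0.015, -0.007, 0.193) [304.60892903 215.64353317]
(0.015, 0.007, 0.193) [330.13199659 215.64478292]
(0.015, -0.007, 0.129) [297.18742605 278.05051695]
(0.015, 0.007, 0.129) [334.87370002 278.05323673]
```

View pics/w5c.png

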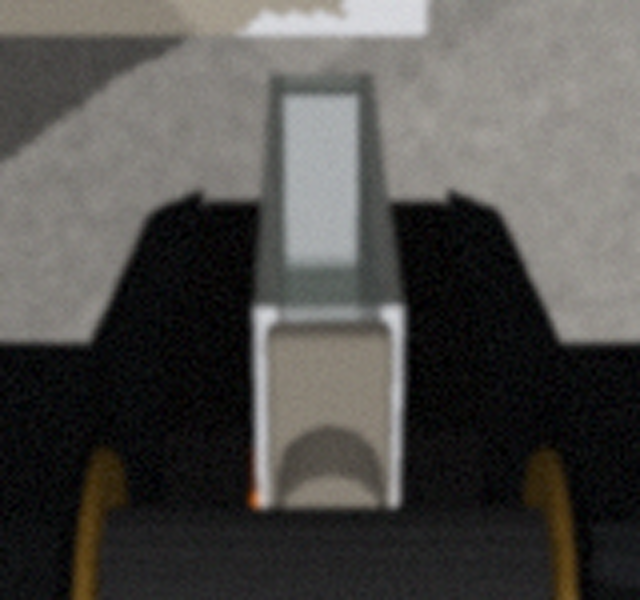

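View pics/t5c.png

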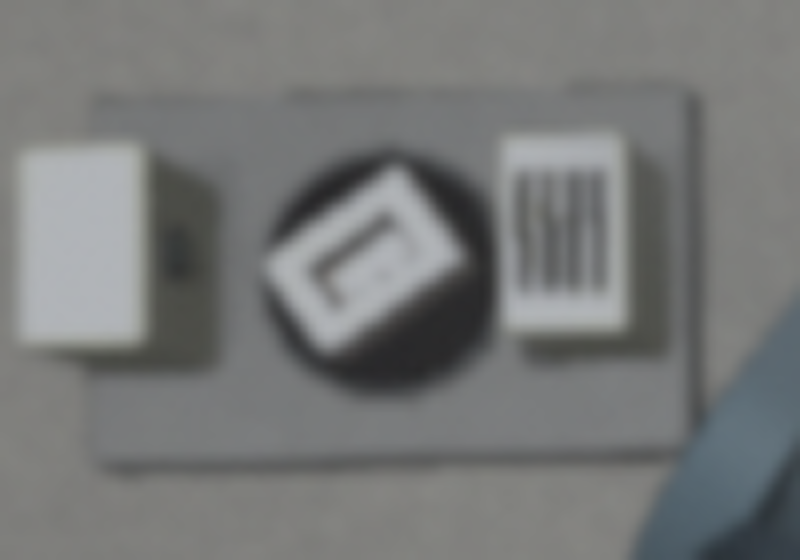

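Top and side agree on the photometer centre at (0.5635, 0.135), with its yaw about 2°. The block's long axis is about 34° counter-clockwise from +y. I'll fly over and turn the cell about +107°, which keeps joint 6 within range.

```bash
python3 -m inch '[[[0,0,0],[0.016,-0.0365,0],0],[[0,0,0],[0.016,-0.0365,0],0],[[0,0,0],[0.016,-0.0365,0],0],[[0,0,0],[0.016,-0.0365,0],0],[[0,0,0],[0.016,-0.0365,0],0],[[0,0,0],[0.016,-0.0365,0],0],[[0,0,0],[0.016,-0.0365,0],0],[[0,0,0],[0.016,-0.0365,0],0],[[0,0,-3.5],[0,0,0],0],[[0,0,-7],[0,0,0],0]]'
python3 -m inch '[[[0,0,-7],[0,0,0],0],[[0,0,-7],[0,0,0],0],[[0,0,-7],[0,0,0],0],[[0,0,-7],[0,0,0],0],[[0,0,-7],[0,0,0],0],[[0,0,-7],[0,0,0],0],[[0,0,-7],[0,0,0],0],[[0,0,-7],[0,0,0],0],[[0,0,-7],[0,0,0],0],[[0,0,-7],[0,0,0],0]]'
python3 -m inch '[[[0,0,-7],[0,0,0],0],[[0,0,-7],[0,0,0],0],[[0,0,-7],[0,0,0],0],[[0,0,-6],[0,0,0],0],[[0,0,0],[0,0,0],0],[[0,0,0],[0,0,0],0],[[0,0,0],[0,0,0],0],[[0,0,0],[0,0,0],0]]'
python3 look.py wrist w6 holder_top
```

```text
time: 6.4
eef_pos: [0.5796, 0.1127, 0.3485]
ee_rot: [[0.884, 0.467, -0.002], [0.467, -0.884, 0.0], [-0.002, -0.001, -1.0]]
force: [-0.1, -0.6, 0.2]
gripper_width: 0.0135
time: 7.23
eef_pos: [0.5798, 0.1098, 0.3485]
ee_rot: [[-0.135, 0.991, -0.002], [0.991, 0.135, 0.0], [0.0, -0.002, -1.0]]
force: [-0.1, 0.1, -0.2]
gripper_width: 0.014
time: 7.9
eef_pos: [0.58, 0.1099, 0.3494]
ee_rot: [[-0.563, 0.826, -0.001], [0.826, 0.563, -0.0], [0.0, -0.0, -1.0]]
force: [-0.6, 0.2, -0.4]
gripper_width: 0.014
t 7.9 eef [0.58   0.1099 0.3494] rot [[-0.5634, 0.8262, -0.0006], [0.8262, 0.5634, -0.0], [0.0003, -0.0005, -1.0]] F [-0.57  0.16 -0.42] M [-0.057 -0.066 -0.004] w 0.013977448519900924
holder_top 0.92 [319.5 155.6]
```

View pics/w6.png

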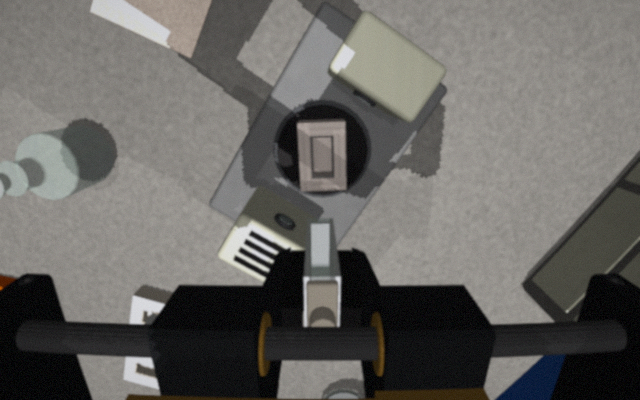

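The wrist picture shows the holder block at (322,155) with its pocket long way nearly vertical, so it lines up well with the cell in hand (320,225–280). Measuring it precisely.

```bash
python3 - <<'E'
import pickle
from h import *
D=pickle.load(open("pics/w6.pkl","rb"));cm=D["cm"];s=D["s"]
cv2.imwrite("pics/w6c.png",cv2.resize(D["im"][105:205,265:385],None,fx=6,fy=6,interpolation=cv2.INTER_CUBIC))
P=cloud(cm,D["d"]);z=P[...,2];R=s["ee_rot"];p=s["eef_pos"]
m=np.zeros(z.shape,bool);m[105:205,270:375]=1
m&=abs(z-.058)<.006
q=(P[m]-p)@R
print(m.sum(),np.median(z[m]),cv2.minAreaRect((q[:,:2]*1000).astype(np.float32)), q.mean(0))
print(proj(cm,(.5636,.135,.058)))
E
```

```text
2585 0.05903222694653951 ((20.01770782470703, -13.729034423828125), (64.69434356689453, 69.22599792480469), 87.96784973144531) [ 0.02760439 -0.00102371  0.29054077]
[323.41017242 153.19550623]
```

View pics/w6c.png

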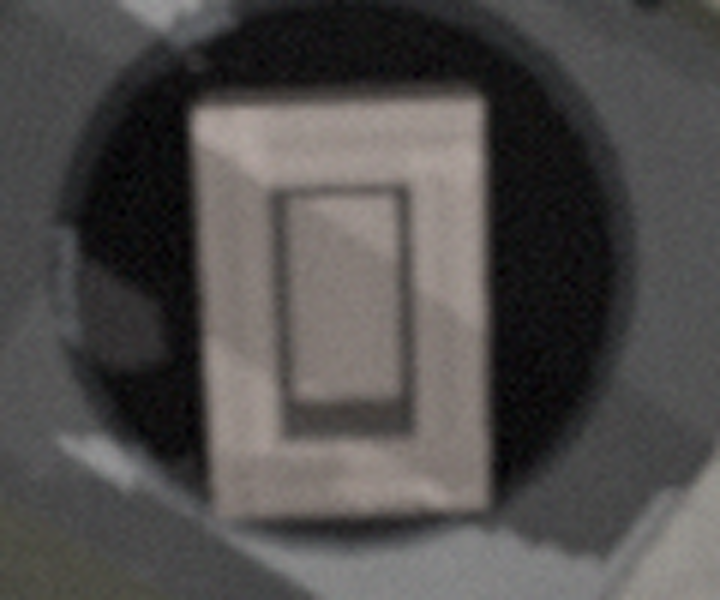

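```bash
cat > m4.py <<'E'
import pickle
from h import *
D=pickle.load(open("pics/w6.pkl","rb"));cm=D["cm"];s=D["s"];R=s["ee_rot"];p=s["eef_pos"]
f=lambda c:(c[0]/6+265-.42,c[1]/6+105-.42)
def rep(C,n):
    W=np.array([at_z(cm,f(c),.058) for c in C]);T=(W-p)@R
    print(n,"world ctr",np.round(W.mean(0),4),"tool ctr",np.round(T.mean(0)*1000,2))
    a=T[0]-T[3];b=T[1]-T[2];w=T[1]-T[0];v=T[2]-T[3]
    print(" lens",[round(np.linalg.norm(x)*1000,1) for x in(a,b,w,v)],"ang long rel tool x (deg, about tool z)",[round(np.degrees(np.arctan2(x[1],x[0])),2) for x in(a,b)],[round(np.degrees(np.arctan2(x[1],x[0]))-90,2) for x in(w,v)])
rep([(193,102),(484,96),(490,508),(215,518)],"block")
rep([(272,185),(410,187),(413,437),(282,437)],"mouth")
E
python3 m4.py
```

```text
block world ctr [0.5644 0.1321 0.058 ] tool ctr [ 2.7110e+01 -2.1000e-01  2.9139e+02]
 lens [np.float64(57.1), np.float64(56.5), np.float64(38.2), np.float64(38.4)] ang long rel tool x (deg, about tool z) [np.float64(-1.89), np.float64(-2.13)] [np.float64(-1.21), np.float64(-2.25)]
mouth world ctr [0.5643 0.1318 0.058 ] tool ctr [ 26.89  -0.39 291.39]
 lens [np.float64(34.6), np.float64(34.3), np.float64(18.3), np.float64(18.1)] ang long rel tool x (deg, about tool z) [np.float64(-1.77), np.float64(-1.35)] [np.float64(0.77), np.float64(-0.07)]
```

```bash
python3 - <<'E'
import pickle
from h import *
for tag in("t5","s5"):
    D=pickle.load(open(f"pics/{tag}.pkl","rb"));cm=D["cm"];P=cloud(cm,D["d"]);z=P[...,2]
    m=(np.hypot(P[...,0]-.53,P[...,1]+.17)<.085)&(np.abs(z-.02)<.008)
    m=cv2.morphologyEx(m.astype(np.uint8),cv2.MORPH_OPEN,np.ones((3,3)))>0
    print(tag,m.sum(),np.median(z[m]),cv2.minAreaRect((P[m][:,:2]*1000).astype(np.float32)))
E
```

```text
t5 381 0.02035614962064288 ((530.137451171875, -164.6722412109375), (60.13954544067383, 127.02291870117188), 17.323209762573242)
s5 782 0.018310650515701923 ((528.2657470703125, -163.7476806640625), (60.048316955566406, 134.1229705810547), 16.84441566467285)
```

```bash
python3 -m inch '[[[0,0,0],[0.009,-0.0002,0.01],0],[[0,0,0],[0.009,-0.0002,0.02],0],[[0,0,0],[0.009,-0.0001,0.02],0],[[0,0,-1.6],[0,0,0.02],0],[[0,0,0],[0,0,0.015],0],[[0,0,0],[0,0,0],0],[[0,0,0],[0,0,0],0],[[0,0,0],[0,0,0],0],[[0,0,0],[0,0,0],0]]'
python3 look.py wrist w7; python3 look.py side s7
```

```text
time: 8.75
eef_pos: [0.5649, 0.1319, 0.266]
ee_rot: [[-0.588, 0.809, 0.002], [0.809, 0.588, 0.0], [-0.001, 0.002, -1.0]]
force: [0.1, -0.2, -1.1]
gripper_width: 0.0138
t 8.75 eef [0.5649 0.1319 0.266 ] rot [[-0.5878, 0.809, 0.0023], [0.809, 0.5878, 0.0001], [-0.0013, 0.0019, -1.0]] F [ 0.14 -0.21 -1.08] M [-0.057 -0.131  0.016] w 0.013828002125939433
t 8.8 eef [0.5649 0.1319 0.266 ] rot [[-0.5878, 0.809, 0.0023], [0.809, 0.5878, 0.0001], [-0.0013, 0.002, -1.0]] F [ 0.38 -0.12 -1.18] M [-0.046 -0.186  0.004] w 0.013766593055266316
```

View pics/w7.png

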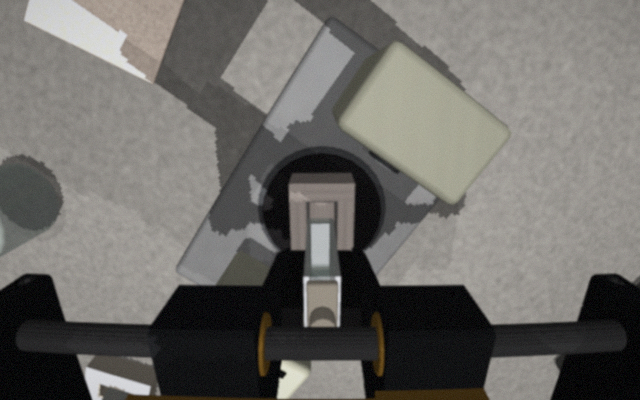

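```bash
python3 - <<'E'
import cv2
im=cv2.imread("pics/s7.png");cv2.imwrite("pics/s7c.png",cv2.resize(im[190:350,140:300],(600,600),interpolation=cv2.INTER_CUBIC))
im=cv2.imread("pics/w7.png");cv2.imwrite("pics/w7c.png",cv2.resize(im[150:300,240:400],(640,600),interpolation=cv2.INTER_CUBIC))
E
```

```text
(no output)
```

View pics/s7c.png

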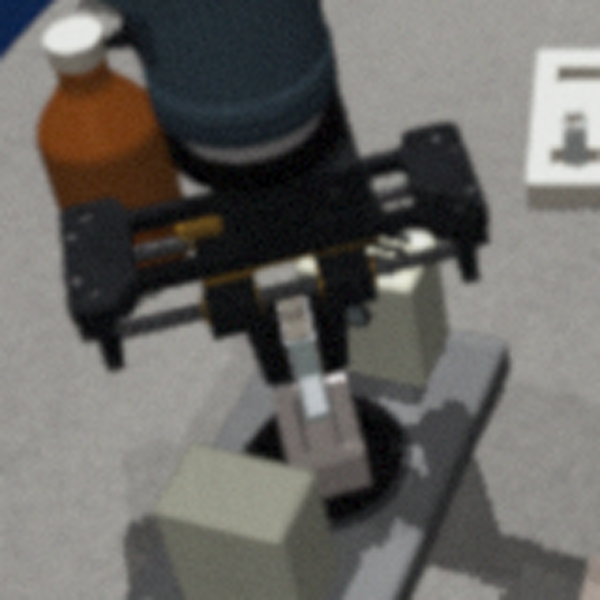

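View pics/w7c.png

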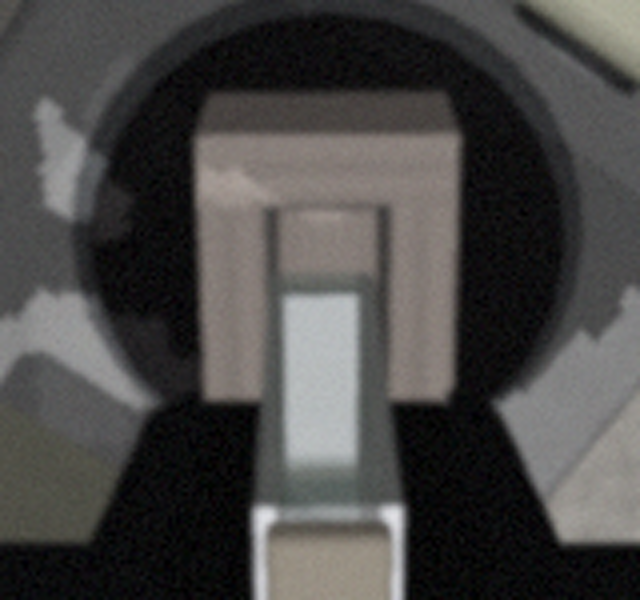

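```bash
python3 - <<'E'
import pickle
from h import *
for tag,f,mouth,block in (("w7",lambda c:(c[0]/4+240-.37,c[1]/4+150-.37),[(265,208),(390,208)],[(194,135),(462,135),(455,400),(203,400)]),):
    D=pickle.load(open(f"pics/{tag}.pkl","rb"));cm=D["cm"];s=D["s"];R=s["ee_rot"];p=s["eef_pos"]
    print("cam in tool",R.T@(-np.array(cm["R"]).T@cm["t"]-p)*1000, (np.array(cm["R"])@R).round(4).tolist())
    for c in mouth+block: print(c,np.round(((at_z(cm,f(c),.058)-p)@R)*1000,2))
    print([proj(cm,p+R@np.array(x)) for x in [(.015,0,.193),(.0,0,.208),(.0173,-.0005,.208)]])
D=pickle.load(open("pics/w6.pkl","rb"));cm=D["cm"];s=D["s"];R=s["ee_rot"];p=s["eef_pos"]
print("w6 cam in tool",R.T@(-np.array(cm["R"]).T@cm["t"]-p)*1000, (np.array(cm["R"])@R).round(4).tolist())
E
```

```text
cam in tool [81.96122894 -1.07414394 19.00641882] [[0.0007, 1.0, 0.0012], [-0.9473, 0.001, -0.3204], [-0.3204, -0.0009, 0.9473]]
(265, 208) [ 17.15 -10.05 208.  ]
(390, 208) [ 17.16   8.32 208.03]
(194, 135) [ 28.29 -20.15 207.96]
(462, 135) [ 28.31  18.54 208.04]
(455, 400) [-14.24  18.89 208.09]
(203, 400) [-14.25 -20.07 208.02]
[array([323.09760089, 214.24374756]), array([322.90037511, 228.51071596]), array([322.12762243, 201.40549842])]
w6 cam in tool [81.91527125 -1.02910794 18.98980719] [[0.0007, 1.0, 0.0011], [-0.9473, 0.001, -0.3204], [-0.3204, -0.0008, 0.9473]]
```

```bash
python3 - <<'E'
import pickle
from h import *
for tag in("w1","w2","w3","w4","w5","w6","w7"):
    D=pickle.load(open(f"pics/{tag}.pkl","rb"));cm=D["cm"];s=D["s"];R=s["ee_rot"];p=s["eef_pos"]
    print(tag,"cam in tool",np.round(R.T@(-np.array(cm["R"]).T@cm["t"]-p)*1000,2), (np.array(cm["R"])@R).round(4)[0].tolist(),proj(cm,p+R@np.array([.015,0,.193])))
E
```

```text
w1 cam in tool [82.63  1.55 18.99] [0.0007, 1.0, -0.0018] [317.35706245 215.66799007]
w2 cam in tool [82.61  1.56 19.  ] [0.0007, 1.0, -0.0018] [317.3421833  215.63184936]
w3 cam in tool [82.63  1.54 18.99] [0.0007, 1.0, -0.0018] [317.36863275 215.65658865]
w4 cam in tool [82.61  1.56 18.99] [0.0007, 1.0, -0.0018] [317.32571431 215.63272707]
w5 cam in tool [82.62  1.54 18.97] [0.0007, 1.0, -0.0018] [317.37040534 215.64562798]
w6 cam in tool [81.92 -1.03 18.99] [0.0007, 1.0, 0.0011] [322.99366768 214.13904988]
w7 cam in tool [81.96 -1.07 19.01] [0.0007, 1.0, 0.0012] [323.09760089 214.24374756]
```

The wrist calibration has a world-fixed offset of about 1.65 mm in y: the camera-to-tool offset changes with yaw. Allowing for it, the picture shows the pocket about +0.7 mm in tool y and about +1.2 mm in tool x from the cell, with the angles matched. I'll correct that and feel downward.

```bash
python3 -m inch '[[[0,0,0],[0.0012,0.0007,0.004],0],[[0,0,0],[0,0,0.004],0],[[0,0,0],[0,0,0.003],0],[[0,0,0],[0,0,0.002],0],[[0,0,0],[0,0,0],0],[[0,0,0],[0,0,0],0]]'
python3 -m inch '[[[0,0,0],[0,0,0.001],0],[[0,0,0],[0,0,0.001],0],[[0,0,0],[0,0,0.001],0],[[0,0,0],[0,0,0],0]]'
cat > st.py <<'E'
from h import *
s=robot.sense();R=s["ee_rot"];print("t",round(s["time"],2),"eef",np.round(s["eef_pos"]*1000,2),"yaw",round(np.degrees(np.arctan2(R[1,0],R[0,0])),2),"tool-tilt",np.round(R[:2,2],4),"F tool",np.round(R.T@s["force"],2),"M tool",np.round(R.T@s["ft_torque"],3),"w",round(s["gripper_width"],4))
E
python3 st.py
```

```text
time: 9.35
eef_pos: [0.5641, 0.1332, 0.2514]
ee_rot: [[-0.588, 0.809, -0.001], [0.809, 0.588, -0.0], [0.0, -0.0, -1.0]]
force: [0.9, -0.1, 0.6]
gripper_width: 0.0137
time: 9.68
eef_pos: [0.5642, 0.1332, 0.2485]
ee_rot: [[-0.588, 0.809, -0.0], [0.809, 0.588, -0.0], [0.0, -0.0, -1.0]]
force: [-0.7, 0.0, -0.6]
gripper_width: 0.0136
t 9.68 eef [564.15 133.2  248.54] yaw 126.01 tool-tilt [-0.0002 -0.    ] F tool [ 0.39 -0.53  0.65] M tool [-0.086 -0.078 -0.003] w 0.0136
```

```bash
for i in 1; do python3 -m inch '[[[0,0,0],[0,0,0.001],0],[[0,0,0],[0,0,0.001],0],[[0,0,0],[0,0,0],0]]'; python3 st.py; done
```

```text
time: 9.93
eef_pos: [0.5644, 0.1333, 0.2468]
ee_rot: [[-0.588, 0.809, 0.001], [0.809, 0.588, 0.0], [-0.0, 0.001, -1.0]]
force: [0.5, -0.2, -1.3]
gripper_width: 0.0139
t 9.93 eef [564.37 133.29 246.77] yaw 126.02 tool-tilt [0.0006 0.0002] F tool [-0.45  0.34  1.31] M tool [-0.221 -0.107  0.008] w 0.0139
```

```bash
python3 -m inch '[[[0,0,0],[0,0,0.001],0],[[0,0,0],[0,0,0.001],0],[[0,0,0],[0,0,0],0]]'; python3 st.py
```

```text
time: 10.18
eef_pos: [0.5644, 0.1333, 0.2447]
ee_rot: [[-0.588, 0.809, 0.001], [0.809, 0.588, 0.0], [-0.0, 0.001, -1.0]]
force: [1.7, 1.0, -1.3]
gripper_width: 0.0139
t 10.18 eef [564.38 133.31 244.71] yaw 126.02 tool-tilt [0.0007 0.0002] F tool [-0.19  1.94  1.29] M tool [-0.443 -0.111 -0.018] w 0.0139
```

The cell is sinking in, with a light side contact of about 2 N in +y. I'll ease in that direction and continue.

```bash
python3 -m inch '[[[0,0,0],[0,0.0004,0.0005],0],[[0,0,0],[0,0,0.001],0],[[0,0,0],[0,0,0],0]]'; python3 st.py
```

```text
time: 10.43
eef_pos: [0.5645, 0.1335, 0.243]
ee_rot: [[-0.588, 0.809, -0.0], [0.809, 0.588, 0.0], [0.0, -0.0, -1.0]]
force: [0.4, 0.3, -0.5]
gripper_width: 0.0138
t 10.43 eef [564.5  133.47 243.  ] yaw 126.02 tool-tilt [-0.0002  0.    ] F tool [0.06 0.51 0.51] M tool [-0.279 -0.116 -0.006] w 0.0138
```

```bash
python3 -m inch '[[[0,0,0],[0,0,0.001],0],[[0,0,0],[0,0,0.001],0],[[0,0,0],[0,0,0],0]]'; python3 st.py
```

```text
time: 10.68
eef_pos: [0.5645, 0.1335, 0.241]
ee_rot: [[-0.588, 0.809, -0.0], [0.809, 0.588, 0.0], [0.0, -0.0, -1.0]]
force: [2.1, 1.1, -1.3]
gripper_width: 0.014
t 10.68 eef [564.49 133.46 241.  ] yaw 126.01 tool-tilt [-0.0001  0.    ] F tool [-0.31  2.34  1.33] M tool [-0.316 -0.117 -0.006] w 0.014
```

```bash
python3 -m inch '[[[0,0,0],[0,0.0004,0.001],0],[[0,0,0],[0,0,0.001],0],[[0,0,0],[0,0,0.001],0],[[0,0,0],[0,0,0],0]]'; python3 st.py
```

```text
time: 11.02
eef_pos: [0.5646, 0.1337, 0.2378]
ee_rot: [[-0.588, 0.809, -0.001], [0.809, 0.588, -0.0], [0.0, -0.001, -1.0]]
force: [0.2, -0.1, -0.7]
gripper_width: 0.0139
t 11.02 eef [564.65 133.68 237.83] yaw 126.02 tool-tilt [-0.0008 -0.0001] F tool [-0.19  0.07  0.72] M tool [-0.073 -0.073  0.017] w 0.0139
```

```bash
python3 -m inch '[[[0,0,0],[0,0,0.001],0],[[0,0,0],[0,0,0.001],0],[[0,0,0],[0,0,0.001],0],[[0,0,0],[0,0,0],0]]'; python3 st.py
```

```text
time: 11.35
eef_pos: [0.5647, 0.1337, 0.235]
ee_rot: [[-0.588, 0.809, -0.0], [0.809, 0.588, -0.0], [0.0, -0.0, -1.0]]
force: [0.2, -0.1, 0.2]
gripper_width: 0.0134
t 11.35 eef [564.74 133.69 234.96] yaw 126.02 tool-tilt [-0.0004 -0.    ] F tool [-0.23  0.07 -0.16] M tool [-0.092 -0.073 -0.048] w 0.0134
```

```bash
python3 -m inch '[[[0,0,0],[0,0,0.001],0],[[0,0,0],[0,0,0.0005],0],[[0,0,0],[0,0,0],0]]'; python3 st.py
```

```text
time: 11.6
eef_pos: [0.5648, 0.1337, 0.2336]
ee_rot: [[-0.588, 0.809, -0.0], [0.809, 0.588, 0.0], [0.0, -0.0, -1.0]]
force: [-0.4, 0.5, -0.9]
gripper_width: 0.0134
t 11.6 eef [564.81 133.7  233.59] yaw 126.01 tool-tilt [-0.0002  0.    ] F tool [ 0.61 -0.05  0.92] M tool [-0.085 -0.036 -0.038] w 0.0134
```

```bash
python3 -m inch '[[[0,0,0],[0,0,0.0005],0],[[0,0,0],[0,0,0.0005],0],[[0,0,0],[0,0,0],0]]'; python3 st.py
```

```text
time: 11.85
eef_pos: [0.5648, 0.1337, 0.2326]
ee_rot: [[-0.588, 0.809, -0.0], [0.809, 0.588, 0.0], [0.0, -0.0, -1.0]]
force: [-0.9, -0.0, 0.2]
gripper_width: 0.0138
t 11.85 eef [564.83 133.67 232.62] yaw 126.01 tool-tilt [-0.0001  0.    ] F tool [ 0.53 -0.78 -0.16] M tool [-0.16  -0.094 -0.025] w 0.0138
```

```bash
python3 -m inch '[[[0,0,0],[0,0,0.0005],0],[[0,0,0],[0,0,0],0]]'; python3 st.py
```

```text
time: 12.02
eef_pos: [0.5648, 0.1337, 0.2321]
ee_rot: [[-0.588, 0.809, -0.0], [0.809, 0.588, 0.0], [0.0, -0.0, -1.0]]
force: [-0.4, -0.1, -0.5]
gripper_width: 0.0135
t 12.02 eef [564.83 133.7  232.14] yaw 126.02 tool-tilt [-0.0001  0.    ] F tool [ 0.1  -0.36  0.5 ] M tool [-0.106 -0.057 -0.037] w 0.0135
```

Almost at the floor with no load. Half a millimetre at a time until the floor is felt.

```bash
python3 -m inch '[[[0,0,0],[0,0,0.0005],0],[[0,0,0],[0,0,0],0]]'; python3 st.py
```

```text
time: 12.18
eef_pos: [0.5649, 0.1337, 0.232]
ee_rot: [[-0.588, 0.809, 0.0], [0.809, 0.588, -0.0], [-0.0, 0.0, -1.0]]
force: [-0.7, 0.1, 1.6]
gripper_width: 0.0137
t 12.18 eef [564.9  133.72 231.95] yaw 126.02 tool-tilt [ 0. -0.] F tool [ 0.53 -0.53 -1.64] M tool [ 0.083 -0.006  0.03 ] w 0.0137
```

```bash
python3 -m inch '[[[0,0,0],[0,0,0.0005],0],[[0,0,0],[0,0,0],0]]'; python3 st.py
```

```text
time: 12.35
eef_pos: [0.565, 0.1337, 0.2319]
ee_rot: [[-0.588, 0.809, 0.0], [0.809, 0.588, -0.0], [-0.0, 0.0, -1.0]]
force: [-2.5, 0.2, 6.1]
gripper_width: 0.0135
t 12.35 eef [564.98 133.71 231.88] yaw 126.02 tool-tilt [ 0.0002 -0.    ] F tool [ 1.65 -1.86 -6.14] M tool [0.265 0.069 0.009] w 0.0135
```

The floor is felt at 6 N, so the cell is home. I'll relieve the press and turn clockwise (+z in tool axes), watching torque and side forces.

```bash
python3 -m inch '[[[0,0,0],[0,0,-0.0005],0],[[0,0,1],[0,0,0],0],[[0,0,2],[0,0,0],0],[[0,0,2],[0,0,0],0],[[0,0,2],[0,0,0],0],[[0,0,1],[0,0,0],0],[[0,0,0],[0,0,0],0]]'; python3 st.py
```

```text
time: 12.93
eef_pos: [0.565, 0.1337, 0.2319]
ee_rot: [[-0.469, 0.883, 0.001], [0.883, 0.469, 0.0], [-0.0, 0.001, -1.0]]
force: [0.4, -0.1, 2.1]
gripper_width: 0.0137
t 12.93 eef [565.04 133.73 231.94] yaw 117.97 tool-tilt [0.0007 0.    ] F tool [-0.28  0.27 -2.13] M tool [-0.027 -0.022 -0.08 ] w 0.0137
```

```bash
python3 -m inch '[[[0,0,2],[0,0,0],0],[[0,0,3],[0,0,0],0],[[0,0,3],[0,0,0],0],[[0,0,2],[0,0,0],0],[[0,0,0],[0,0,0],0]]'; python3 st.py
```

```text
time: 13.35
eef_pos: [0.565, 0.1336, 0.2319]
ee_rot: [[-0.309, 0.951, 0.0], [0.951, 0.309, -0.0], [-0.0, 0.0, -1.0]]
force: [-0.6, -0.9, 4.0]
gripper_width: 0.0138
t 13.35 eef [565.01 133.64 231.92] yaw 107.98 tool-tilt [ 0.0005 -0.0001] F tool [-0.63 -0.86 -4.03] M tool [ 0.052 -0.091 -0.003] w 0.0138
```

```bash
python3 -m inch '[[[0,0,2],[0,0,-0.0002],0],[[0,0,3],[0,0,0],0],[[0,0,3],[0,0,0],0],[[0,0,2],[0,0,0],0],[[0,0,0],[0,0,0],0]]'; python3 st.py
```

```text
time: 13.77
eef_pos: [0.5649, 0.1336, 0.232]
ee_rot: [[-0.14, 0.99, 0.0], [0.99, 0.14, -0.0], [-0.0, 0.0, -1.0]]
force: [-0.9, -1.0, 1.7]
gripper_width: 0.0137
t 13.77 eef [564.95 133.61 231.96] yaw 98.03 tool-tilt [ 0.0002 -0.0002] F tool [-0.82 -1.04 -1.69] M tool [-0.083 -0.171 -0.016] w 0.0137
```

```bash
python3 -m inch '[[[0,0,1],[0,0,0],0],[[0,0,1],[0,0,0],0],[[0,0,1],[0,0,0],0],[[0,0,0],[0,0,0],0]]'; python3 st.py
```

```text
time: 14.1
eef_pos: [0.5649, 0.1336, 0.2319]
ee_rot: [[-0.087, 0.996, 0.0], [0.996, 0.087, -0.0], [-0.0, 0.0, -1.0]]
force: [-0.3, -1.2, 2.9]
gripper_width: 0.0139
t 14.1 eef [564.9  133.62 231.93] yaw 94.98 tool-tilt [ 0.0001 -0.0002] F tool [-1.12 -0.4  -2.94] M tool [-0.114 -0.253 -0.03 ] w 0.0139
```

```bash
python3 -m inch '[[[0,0,1],[0,0,0],0],[[0,0,0],[0,0,0],0]]'; python3 st.py
```

```text
time: 14.27
eef_pos: [0.5649, 0.1336, 0.2319]
ee_rot: [[-0.069, 0.998, 0.0], [0.998, 0.069, -0.0], [-0.0, 0.0, -1.0]]
force: [-0.2, -1.6, 1.2]
gripper_width: 0.0136
t 14.27 eef [564.91 133.63 231.95] yaw 93.96 tool-tilt [ 0.0001 -0.0002] F tool [-1.62 -0.29 -1.24] M tool [-0.063 -0.297 -0.051] w 0.0136
```

```bash
python3 -m inch '[[[0,0,1],[0,0,0],0],[[0,0,0],[0,0,0],0]]'; python3 st.py
```

```text
time: 14.43
eef_pos: [0.5649, 0.1336, 0.2319]
ee_rot: [[-0.051, 0.999, 0.0], [0.999, 0.051, -0.0], [-0.0, 0.0, -1.0]]
force: [-0.9, -1.6, 2.3]
gripper_width: 0.0136
t 14.43 eef [564.89 133.61 231.92] yaw 92.95 tool-tilt [ 0.0001 -0.0001] F tool [-1.55 -0.97 -2.27] M tool [-0.142 -0.379 -0.073] w 0.0136
```

```bash
python3 -m inch '[[[0,0,1],[0,0,0],0],[[0,0,0],[0,0,0],0]]'; python3 st.py
```

```text
time: 14.6
eef_pos: [0.5649, 0.1336, 0.232]
ee_rot: [[-0.034, 0.999, 0.0], [0.999, 0.034, -0.0], [-0.0, 0.0, -1.0]]
force: [0.0, -2.1, 1.9]
gripper_width: 0.0139
t 14.6 eef [564.89 133.64 231.95] yaw 91.95 tool-tilt [ 0.0001 -0.0001] F tool [-2.07 -0.06 -1.89] M tool [-0.157 -0.379 -0.072] w 0.0139
```

```bash
python3 -m inch '[[[0,0,0.5],[0,0,0],0],[[0,0,0],[0,0,0],0]]'; python3 st.py
```

```text
time: 14.77
eef_pos: [0.5649, 0.1336, 0.232]
ee_rot: [[-0.026, 1.0, 0.0], [1.0, 0.026, -0.0], [-0.0, 0.0, -1.0]]
force: [0.3, -2.4, 2.6]
gripper_width: 0.0138
t 14.77 eef [564.91 133.65 231.96] yaw 91.48 tool-tilt [ 0.0001 -0.0001] F tool [-2.4   0.25 -2.58] M tool [-0.098 -0.452 -0.032] w 0.0138
```

```bash
python3 -m inch '[[[0,0,1],[-0.0003,0,0],0],[[0,0,0],[0,0,0],0],[[0,0,0],[0,0,0],0]]'; python3 st.py
```

```text
time: 15.02
eef_pos: [0.5649, 0.1335, 0.2319]
ee_rot: [[-0.009, 1.0, 0.0], [1.0, 0.009, 0.0], [0.0, 0.0, -1.0]]
force: [0.9, -2.2, 2.2]
gripper_width: 0.0133
t 15.02 eef [564.87 133.5  231.94] yaw 90.52 tool-tilt [0.0001 0.0002] F tool [-2.18  0.89 -2.17] M tool [-0.164 -0.23  -0.067] w 0.0133
```

```bash
python3 -m inch '[[[0,0,0.7],[0,0,0],0],[[0,0,0],[0,0,0],0],[[0,0,0],[0,0,0],0]]'; python3 st.py;python3 look.py wrist w8; python3 look.py top t8; python3 look.py side s8
```

```text
time: 15.27
eef_pos: [0.5649, 0.1335, 0.2319]
ee_rot: [[0.003, 1.0, 0.0], [1.0, -0.003, 0.0], [0.0, 0.0, -1.0]]
force: [-0.3, -1.0, 2.3]
gripper_width: 0.0138
t 15.27 eef [564.87 133.47 231.93] yaw 89.82 tool-tilt [0.0001 0.0001] F tool [-0.98 -0.27 -2.31] M tool [-0.158 -0.201 -0.199] w 0.0138
t 15.2667 eef [0.5649 0.1335 0.2319] rot [[0.0032, 1.0, 0.0001], [1.0, -0.0032, 0.0001], [0.0001, 0.0001, -1.0]] F [-0.28 -0.97  2.31] M [-0.201 -0.158  0.199] w 0.013811252716984232
t 15.3167 eef [0.5649 0.1335 0.232 ] rot [[0.0031, 1.0, 0.0001], [1.0, -0.0031, 0.0001], [0.0001, 0.0001, -1.0]] F [ 0.28 -0.99  3.4 ] M [-0.188 -0.205  0.121] w 0.01354072971509949
t 15.3667 eef [0.5649 0.1335 0.232 ] rot [[0.0031, 1.0, 0.0001], [1.0, -0.0031, 0.0001], [0.0001, 0.0001, -1.0]] F [ 0.39 -0.29  2.73] M [-0.141 -0.121  0.192] w 0.013571590979048182
```

View pics/w8.png

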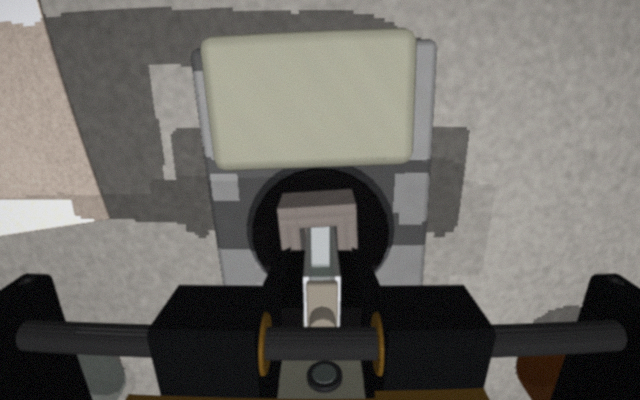

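Torque has risen to about 0.17 N m, so the stop is met. The wrist view shows the block (317,215) nearly in line with the lamp housing (310,95). I'll check the photometer's yaw from the housing and plate edges before releasing.

```bash
python3 - <<'E'
import pickle
from h import *
D=pickle.load(open("pics/w8.pkl","rb"));cm=D["cm"]
g=cv2.cvtColor(D["im"],cv2.COLOR_BGR2GRAY).astype(float);g=cv2.GaussianBlur(g,(5,5),1)
def fit(pts,zz):
    W=np.array([at_z(cm,p,zz) for p in pts])[:,:2]
    for _ in range(5):
        c=W.mean(0);u=np.linalg.svd(W-c)[2][0];r=(W-c)@[-u[1],u[0]];k=abs(r)<2*r.std()+1e-4;W=W[k]
    if u[0]<0:u=-u
    return np.degrees(np.arctan2(u[1],u[0])),len(W),c
gy=np.gradient(g,axis=0);gx=np.gradient(g,axis=1)
print("house near edge",fit([(c,150+np.argmin(gy[150:180,c])) for c in range(235,400,3)],.105))
print("house far edge",fit([(c,24+np.argmax(gy[24:50,c])) for c in range(225,400,3)],.105))
print("block far top/bot",fit([(c,196+np.argmax(gy[196:220,c])) for c in range(284,352,2)],.058),)
print("block back edge base",fit([(c,180+np.argmax(gy[180:206,c])) for c in range(284,352,2)],.033))
print("plate L",fit([(185+np.argmax(abs(gx[r,185:225])),r) for r in range(60,160,4)],.025))
for t in("t8","s8"):
    D=pickle.load(open(f"pics/{t}.pkl","rb"));P=cloud(D["cm"],D["d"]);z=P[...,2]
    m=(np.hypot(P[...,0]-.564,P[...,1]-.135)<.16)&(abs(z-.025)<.008)
    m=cv2.morphologyEx(m.astype(np.uint8),cv2.MORPH_OPEN,np.ones((3,3)))>0
    print(t,cv2.minAreaRect((P[m][:,:2]*1000).astype(np.float32)))
im=cv2.imread("pics/w8.png");cv2.imwrite("pics/w8c.png",cv2.resize(im[20:270,180:450],(648,600),interpolation=cv2.INTER_CUBIC))
E
```

```text
house near edge (np.float64(1.9186534109590334), 55, array([0.56334482, 0.19013707]))
house far edge (np.float64(1.988577606744777), 59, array([0.56243515, 0.23026172]))
block far top/bot (np.float64(3.8379111363730103), 34, array([0.56299863, 0.15967471]))
block back edge base (np.float64(-15.2889397591541), 32, array([0.56207883, 0.1563568 ]))
plate L (np.float64(-85.78107955984915), 21, array([0.49794477, 0.20258004]))
t8 ((564.77392578125, 108.49253845214844), (129.8626251220703, 158.35035705566406), 1.1096574068069458)
s8 ((562.2385864257812, 136.27420043945312), (129.6968536376953, 212.50930786132812), 2.01800799369812)
```

View pics/w8c.png

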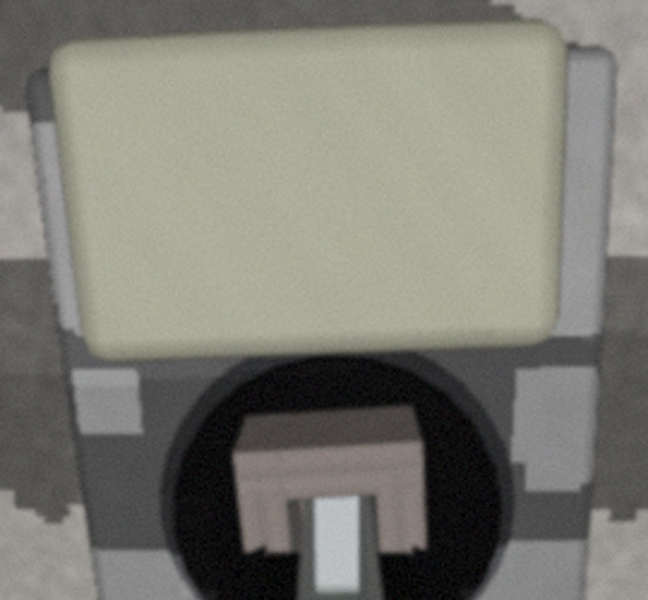

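The photometer yaw is 1.95°, so square is a tool yaw of about 91.95°. I'm now 2° into the rubber bush. I'll back off 2° and check.

```bash
python3 -m inch '[[[0,0,-1],[0,0,0],0],[[0,0,-1],[0,0,0],0],[[0,0,0],[0,0,-0.0002],0],[[0,0,0],[0,0,0],0]]'; python3 st.py
```

```text
time: 15.75
eef_pos: [0.5648, 0.1335, 0.232]
ee_rot: [[-0.032, 0.999, -0.0], [0.999, 0.032, 0.0], [0.0, -0.0, -1.0]]
force: [0.9, 0.1, 0.6]
gripper_width: 0.0139
t 15.75 eef [564.83 133.45 231.97] yaw 91.82 tool-tilt [-0.      0.0002] F tool [ 0.05  0.87 -0.56] M tool [-0.284 -0.031  0.015] w 0.0139
```

Loads are near zero at yaw 91.8°. Releasing.

```bash
python3 -m inch '[[[0,0,0],[0,0.0002,0],0.1],[[0,0,0],[0,0,0],0.2],[[0,0,0],[0,0,0],0.3],[[0,0,0],[0,0,0],0.4],[[0,0,0],[0,0,0],0.4],[[0,0,0],[0,0,0],0.4],[[0,0,0],[0,0,0],0.4],[[0,0,0],[0,0,0],0.4]]'; python3 st.py; python3 look.py wrist w9; python3 look.py side s9
```

```text
time: 16.42
eef_pos: [0.565, 0.1334, 0.2321]
ee_rot: [[-0.032, 0.999, -0.0], [0.999, 0.032, 0.0], [0.0, -0.0, -1.0]]
force: [0.1, 0.0, -0.2]
gripper_width: 0.0354
t 16.42 eef [565.04 133.41 232.08] yaw 91.82 tool-tilt [-0.0001  0.    ] F tool [0.01 0.09 0.17] M tool [-0.08   0.031  0.006] w 0.0354
t 16.4167 eef [0.565  0.1334 0.2321] rot [[-0.0317, 0.9995, -0.0001], [0.9995, 0.0317, 0.0], [0.0, -0.0001, -1.0]] F [ 0.08  0.01 -0.17] M [ 0.033 -0.079 -0.006] w 0.03541972816892603
t 16.4667 eef [0.5651 0.1334 0.2321] rot [[-0.0316, 0.9995, -0.0], [0.9995, 0.0316, 0.0], [0.0, -0.0, -1.0]] F [-0.67 -0.34  0.05] M [-0.042 -0.132 -0.008] w 0.03529799305697377
```

```bash
python3 - <<'E'
import cv2
a=cv2.resize(cv2.imread("pics/s9.png")[190:350,140:300],(400,400));b=cv2.resize(cv2.imread("pics/w9.png")[170:340,235:405],(400,400))
cv2.imwrite("pics/c9.png",cv2.hconcat([a,b]))
E
```

```text
(no output)
```

View pics/c9.png

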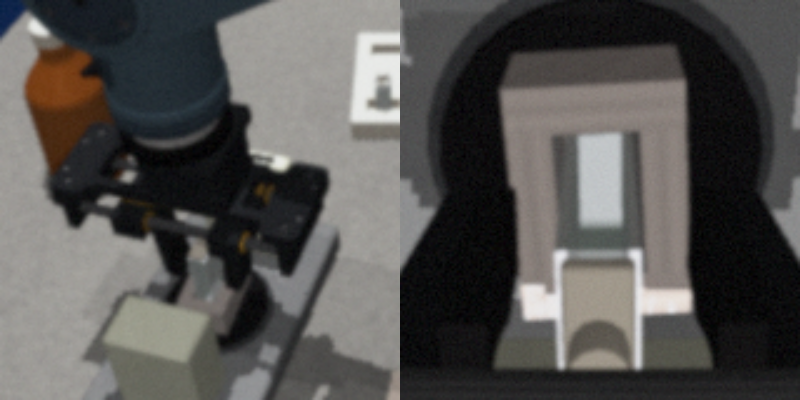

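The cell stands home and released, with both fingers clear of it. Raising straight up and checking from above.

```bash
python3 -m inch '[[[0,0,0],[0,0,-0.005],0.4],[[0,0,0],[0,0,-0.015],0.4],[[0,0,0],[0,0,-0.025],0.4],[[0,0,0],[0,0,-0.03],0.4],[[0,0,0],[0,0,-0.03],0.4],[[0,0,0],[-0.02,0,-0.015],0.4],[[0,0,0],[-0.03,0,0],0.4],[[0,0,0],[0,0,0],0.4],[[0,0,0],[0,0,0],0.4],[[0,0,0],[0,0,0],0.4]]'; python3 look.py wrist w10 cell_mid;python3 look.py top t10; python3 look.py side s10 cell_mid
python3 - <<'E'
import cv2
a=cv2.resize(cv2.imread("pics/s10.png")[190:350,140:300],(400,400));b=cv2.resize(cv2.imread("pics/w10.png")[60:230,235:405],(400,400))
cv2.imwrite("pics/c10.png",cv2.hconcat([a,b]))
E
```

```text
time: 17.35
eef_pos: [0.5665, 0.0835, 0.352]
ee_rot: [[-0.031, 1.0, -0.001], [1.0, 0.031, 0.0], [0.0, -0.0, -1.0]]
force: [0.9, -0.5, -0.3]
gripper_width: 0.0351
t 17.35 eef [0.5665 0.0835 0.352 ] rot [[-0.031, 0.9995, -0.0005], [0.9995, 0.031, 0.0004], [0.0004, -0.0005, -1.0]] F [ 0.86 -0.48 -0.32] M [ 0.023 -0.073  0.013] w 0.03514974589360539
cell_mid 0.58 [322.1 131. ]
t 17.45 eef [0.5664 0.0841 0.3516] rot [[-0.0322, 0.9995, -0.0011], [0.9995, 0.0322, 0.0004], [0.0004, -0.001, -1.0]] F [ 0.62 -0.02  0.17] M [-0.03  -0.043  0.051] w 0.03529790677693049
t 17.5 eef [0.5664 0.0842 0.3516] rot [[-0.0325, 0.9995, -0.001], [0.9995, 0.0325, 0.0003], [0.0003, -0.001, -1.0]] F [-0.13  0.21 -1.8 ] M [-0.055 -0.069 -0.007] w 0.03541166270137657
cell_mid 0.73 [219.  294.6]
```

View pics/c10.png

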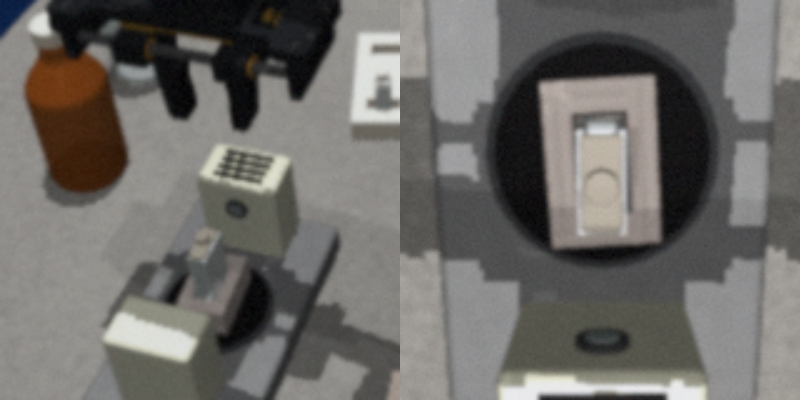

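View pics/w10.png

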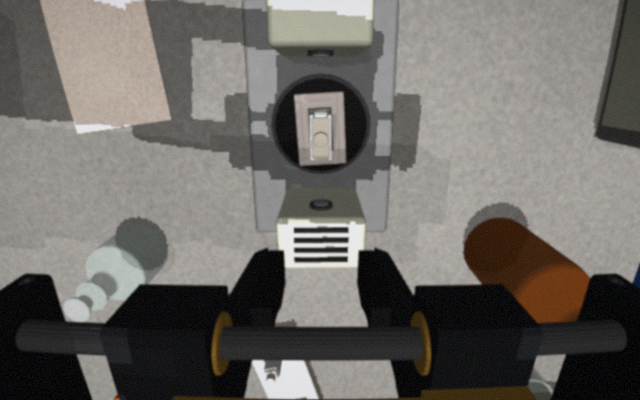

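```bash
python3 - <<'E'
import pickle
from h import *
D=pickle.load(open("pics/w10.pkl","rb"));cm=D["cm"];P=cloud(cm,D["d"]);z=P[...,2]
im=D["im"][95:175,280:360];cv2.imwrite("pics/w10c.png",cv2.resize(im,(600,600),interpolation=cv2.INTER_CUBIC))
k=np.zeros(z.shape,bool);k[110:162,305:336]=1;k&=(z>.085)&(z<.13)
print(k.sum(),"z pct",np.percentile(z[k],[10,50,90,98]))
k2=k&(z>.098)&(z<.108);q=(P[k2][:,:2]*1000).astype(np.float32);print(cv2.minAreaRect(q),q.mean(0))
b=np.zeros(z.shape,bool);b[85:175,285:352]=1;b&=abs(z-.058)<.004;print("block",np.median(z[b]),cv2.minAreaRect((P[b][:,:2]*1000).astype(np.float32)))
E
```

```text
970 z pct [0.10069338 0.10496663 0.11294248 0.11384081]
((564.1503295898438, 131.5657958984375), (13.883420944213867, 30.096961975097656), 1.5619217157363892) [564.0853  132.59816]
block 0.05903896645716177 ((564.0239868164062, 131.8693389892578), (38.104007720947266, 56.657081604003906), 5.074666500091553)
```

View pics/w10c.png

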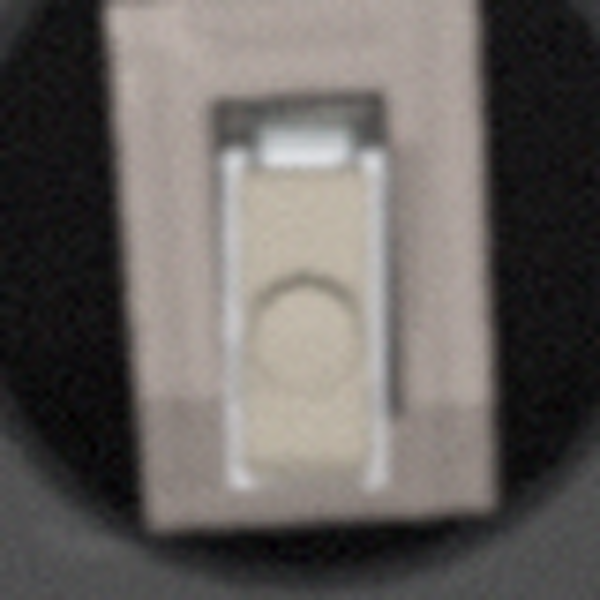

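The cell ledge reads 1 mm high, as does the block top, so the cell is fully home. Its centre is within about 0.5 mm of the block's centre, and its yaw is 1.6° against the photometer's 1.95°. Handing in.

```bash
python3 - <<'E'
from h import *
print(robot.sense()["time"],np.round(robot.sense()["force"],1)); print(robot.sign_off())
E
```

```text
17.6 [0.7 0.3 0.4]
the job is handed in; nothing more can be done
None
```

The long cell is seated fully home in the photometer's holder, turned clockwise onto the stop and released. I handed the job in at 17.6 s; no verdict was given.

I gripped the cell high on the glass and lifted it out of the white stand. It then went down into the pocket in small steps. The largest force I read on the way was about 6 N, when the floor was felt. I turned the holder about 36° clockwise until the torque rose to 0.12–0.2 N m at the stop. That was about 2° into the rubber bush, so I backed off to square before opening the fingers.

**Final checks from the wrist camera:**
- **Alignment:** the cell's yaw is 1.6° and the photometer's is about 1.95°, so the cell is roughly 0.4° off the light path. The limit is 4.6°.
- **Position:** the cell's centre is within about 0.5 mm of the block's centre.
- **Depth:** the stopper ledge reads 0.105 m against 0.104 m expected. The block top reads 1 mm high as well, so this fits a cell fully on the floor.
- **Clearance:** the gripper was well above the cell. The short cell, flask, bottle and beaker were never touched; I saw them in place in the pictures but did not re-measure them at the end.

**What disagreed:**
- **Cameras:** the wrist calibration was off by about 1.65 mm in y, and the top and side views differed from it by 2–4 mm. I corrected for this from the pictures and by feel.
- **Block angle:** the block stands about 3° counter-clockwise of the cell, which matches the stated play in the pocket.

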